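Pack the power-supply spares box

ROBOT

A 6-joint arm with a two-finger parallel gripper is mounted at the origin on the work surface. World frame = base frame: x ahead of the robot, y to its left, z up, the work surface at z = 0. Lengths are in m, angles in degrees, forces in N, time in s.
With the tool pointing down it reaches from about 0.375 to 0.925 m from the base axis. Payload 5.7 kg.
Tool frame: the origin (TCP) lies midway between the tips of the shut fingers; the grasp point (between the pads) lies 19 mm behind it (robot.tcp_to_grasp is the z of the grasp point in the tool frame, in m); z points along the fingers, y is the line along which they close (so a half turn about z gives the same grasp; the last joint's range is limited). The gripper opens to 85 mm and grips with 20 to 120 N. Pads are 22 mm wide; open, the fingers measure 114 mm over their backs; the gripper's body (76 mm by 85 mm) begins 54 mm behind the grasp point. The pads swing forward as they close: fully open they stand 13 mm farther back than shut.
Start: joints at [-71.855, 20.558, 86.54, -0, 72.909, -6.595], TCP at [0.251, -0.545, 0.231] pointing down, gripper open.
Joint ranges: [-170.27, 170.27], [-57.76, 135], [12.27, 136.19], [-55.21, 235.2], [11.17, 155.16], [-170.74, 170.74]. Speed limits (degrees/s): [136.94, 136.94, 180, 180, 180, 180].

INTERFACE

Orientations are given as [roll, pitch, yaw] about the fixed x, y, z axes, in that order (R = Rz(yaw) Ry(pitch) Rx(roll)).
In Python, from plant import robot gives the robot as it stands.
- The arm moves only by the tool run_rows, called after "Call:" as a command line: name --argument value ..., lists and objects as JSON in quotes. Schema: {"type":"object","properties":{"offsets":{"type":"array","items":{"type":"object","properties":{"x":{"type":"number"},"y":{"type":"number"},"z":{"type":"number"},"rz":{"type":"number"}},"additionalProperties":false},"minItems":1,"maxItems":12},"jaw":{"type":"number"},"squeeze":{"type":"number"},"only":{"type":"string"},"quiet":{"type":"boolean"},"lines":{"type":"string"}},"required":["offsets"],"additionalProperties":false}. offsets is a list of rows, 1 to 12 of them, each an object with the fields x, y, z (the shift in shares of 0.75 m (1.0 is 0.75 m)), rz (a turn about the tool's z in a scale on which 1.0 is 2 pi rad); a field left out counts as zero; each row is the pose to reach, as a shift and turn from the pose commanded when the call began, along the tool's axes at that moment; what a row does not reach only later rows make up. A row lasts 1/8 s, in which the tool goes at most 0.0625 m and 10.7 degrees, less where a joint would pass 70% of its speed; a pose out of reach is approached as far as the arm can. jaw is the finger opening in m, set as the call begins (left out keeps the last). The fingers move at their own pace and stop on an object; squeeze is the grip in N (left out, the last holds). Time passes only in rows, so rows that do not move let the fingers close. The tool returns the time, the measured TCP pose, the force, the opening and the grip force at its end. only (a regular expression) keeps the lines of the reply that match it, lines (a string "A,B") keeps lines A to B, and quiet returns only ok. No shift or turn number may pass 1 either way. Input that does not fit is refused with a message, and nothing moves.
- robot.observe(): the state, without advancing time (a new reading comes with each control period).
- robot.grab_frame(name): name is "side" or "top"; returns the picture (420x560x3 uint8, red, green, blue); there is no depth.
- robot.camera_model(name): a dict with "camera_matrix" (3x3 intrinsics, pixels), "position" and "rotation" of the camera in the world. Camera axes: x right, y down, z forward; pixel columns grow to the right and rows downward; lengths in m; the calibration is good to about 2 mm. A picture is of the moment at which its call begins. camera_model takes no time and is no camera call.
- robot.close_job(): hands the job in; it is judged then, once.
The state is a dict: "time_s": time; "qpos": joint angles; "joint_velocities": joint speeds; "tau": joint torques, N m; "ee_pos": TCP position; "eef_rot": TCP orientation; "wrist_force": force on the tool from outside, world axes, zero at the start; "ft_torque": the same for the moment, N m; "grip_width": finger opening in m; "grasp_force": force on a finger pad.
Only numpy, scipy, OpenCV 4.12 (cv2) and the standard library are available. Lean on these libraries where they do the work, as an engineer would, in place of code of your own. Each camera call takes 0.05 s, during which the arm holds its last target. There are 200 camera calls.

TASK

Pack the transformer and the blue capacitor can upright, side by side, into the open red box, both standing flat on its floor. Set them down rather than dropping them, and leave the worn-out black can standing where it is.

Things in the scene. Friction and masses are not known exactly. Their poses are not given: they have to be found in the camera images.
- box: Open red box, fixed to the bench; outside 78 (x) x 140 (y, long way) x 30 mm high, walls and floor 5 mm thick, inside 68 x 130 mm. Origin: centre of its underside; z up. The items fit in a row along y with about 9 mm round each, the transformer either way round. Gripped in their top 35 mm, fingers closing along the box's x, the fingertips stay above the rim and clear of the other item.
- transformer: Mains transformer, a rigid upright block 48 (its x) x 58 (its y) x 66 mm high, 0.35 to 0.7 kg: grey end covers on its two x faces, dark steel core between them, yellow terminal strip with brass pins on top. Stands loose on the bench. Origin: centre of its underside; z up. May be taken across x or y.
- blue_can: Blue capacitor can, a plain upright rigid cylinder 44 mm in diameter and 75 mm high, about 0.16 kg, with a bright metal disc on top. Stands loose on the bench. Origin: centre of its underside; z up along its axis.
- black_can: Worn-out black capacitor can, same shape and size as the blue one; must stay standing where it is. Origin: centre of its underside; z up along its axis.

How it is judged (in metres and radians):
At the end, for the whole second after the job is handed in: The transformer and the blue can both stand inside the red box, on its floor (underside no more than 7 mm above the floor), upright within 10 degrees, still and released; the black can stands upright within 30 mm of where it was (x of transformer in the frame of box between -0.018 and 0.018 m and y of transformer in the frame of box between -0.048 and 0.048 m and z of each of transformer, blue_can in the frame of box below 0.012 m and angle between each of transformer, blue_can, black_can's own z axis and vertical below 0.175 rad and linear speed of each of transformer, blue_can below 0.02 m/s and contact force between each of transformer, blue_can and the fingers below 0.1 N and x of blue_can in the frame of box between -0.018 and 0.018 m and y of blue_can in the frame of box between -0.048 and 0.048 m and distance of black_can from where it was at the start of the episode below 0.03 m); the robot touches nothing.
It fails at once if the transformer is dropped (falls free at more than 0.65 m/s, about 20 mm) (linear speed of transformer above 0.65 m/s and contact force between transformer and the arm below 0.2 N and contact force between transformer and the fingers below 0.2 N).
It fails at once if the blue can is dropped (falls free at more than 0.65 m/s, about 20 mm) (linear speed of blue_can above 0.65 m/s and contact force between blue_can and the arm below 0.2 N and contact force between blue_can and the fingers below 0.2 N).
It fails at once if the black can is moved more than 30 mm (distance of black_can from where it was at the start of the episode above 0.03 m).
It also fails if it takes over 58 s, if anything falls off the work surface, if the arm or the gripper's body presses on something with over 40 N, if the wrist force passes 120 N, or if a joint passes its speed limit or range.

## Working session

There is one attempt and no reset: what is moved stays moved. The work goes in short steps, Python scripts to look and compute and a tool call to move; the robot and the scene stay as the last step left them, time stands still between calls to the robot, and variables do not carry over. Pictures are saved under pics/ and viewed, at most 10 in all, crops included, and the job is handed in when it is done.

```bash
mkdir -p pics; ls
```

Run:
```python
from plant import robot
import cv2,json
for n in("side","top"):
    cv2.imwrite(f"pics/{n}0.png",robot.grab_frame(n)[:,:,::-1]); m=robot.camera_model(n); print(n,m)
s=robot.observe(); print(s)
```

```text
pics
side {'camera_matrix': array([[388.11650528,   0.        , 271.7794829 ],
       [  0.        , 388.11650528, 209.41947287],
       [  0.        ,   0.        ,   1.        ]]), 'position': array([0.29483707, 0.43023188, 0.58077406]), 'rotation': array([-136.87822466,   -0.35050429, -150.5763091 ])}
top {'camera_matrix': array([[524.15519173,   0.        , 283.02449393],
       [  0.        , 524.15519173, 208.82513431],
       [  0.        ,   0.        ,   1.        ]]), 'position': array([4.53840052e-01, 6.11808947e-05, 1.10510757e+00]), 'rotation': array([-175.93042296,   -0.47788657,  -88.77193601])}
{'time_s': 0.1, 'qpos': array([-7.18548790e+01,  2.05961827e+01,  8.65954931e+01,  2.00248314e-03,
        7.29088720e+01, -6.59468902e+00]), 'joint_velocities': array([ 0.06288212, -0.10476407, -0.08242211, -0.10946376,  0.03119167,
        0.0633041 ]), 'tau': array([-9.86803861e-04, -5.28650630e+01, -2.79350638e+01, -2.82595538e-04,
        4.99207250e-03,  3.85358945e-08]), 'ee_pos': array([ 0.25090248, -0.54431375,  0.230495  ]), 'eef_rot': array([-1.79900337e+02, -1.34477849e-02,  2.47392081e+01]), 'wrist_force': array([1.2009842 , 0.01335882, 0.39148873]), 'ft_torque': array([-0.01494118, -0.04428654,  0.04970243]), 'grasp_force': 0.0, 'grip_width': 0.08519256384003855}
```

View pics/side0.png

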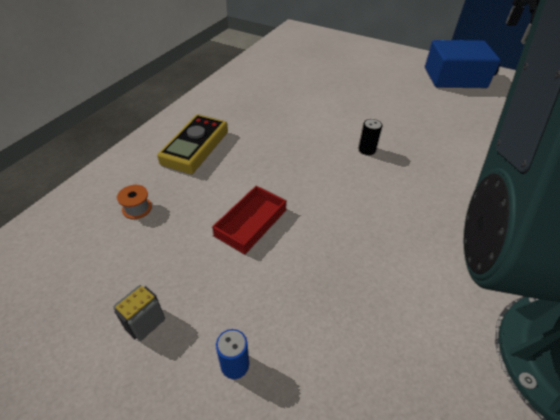

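View pics/top0.png

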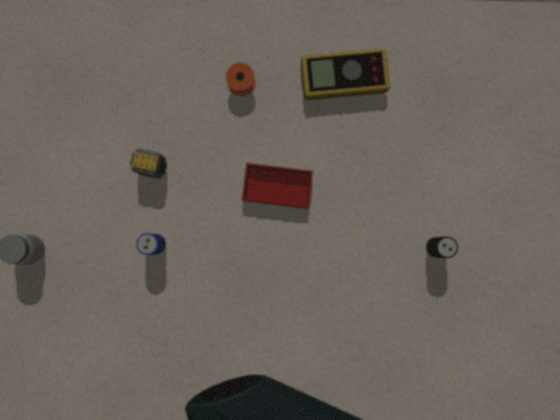

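The side view shows the blue can (233,352), transformer (140,312), box (250,219) and black can (370,137). In the top view they are at blue (151,243), transformer (148,163), box (278,186) and black (442,247). I'll enlarge the pictures to measure them.

Run:
```python
import cv2
t=cv2.imread("pics/top0.png")[140:265,120:320]; cv2.imwrite("pics/t1.png",cv2.convertScaleAbs(cv2.resize(t,None,fx=4,fy=4,interpolation=cv2.INTER_CUBIC),alpha=1.6))
s=cv2.imread("pics/side0.png")[180:380,105:305]; cv2.imwrite("pics/s1.png",cv2.convertScaleAbs(cv2.resize(s,None,fx=3,fy=3,interpolation=cv2.INTER_CUBIC),alpha=1.4))
```

```text
(no output)
```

View pics/t1.png

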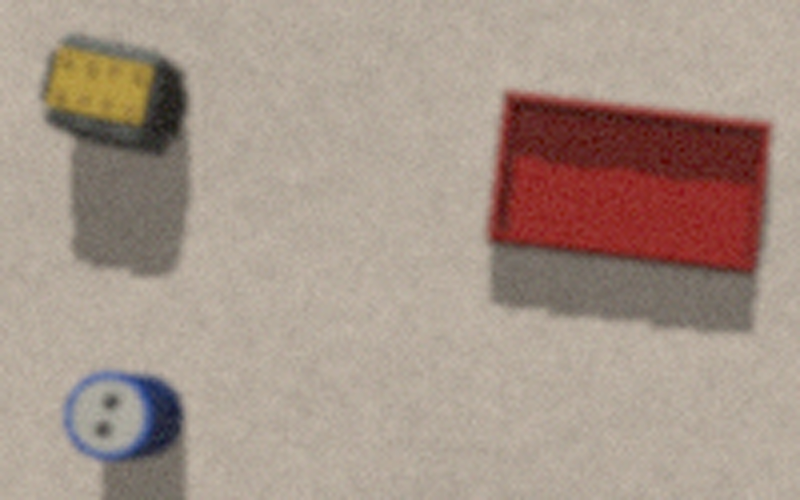

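View pics/s1.png

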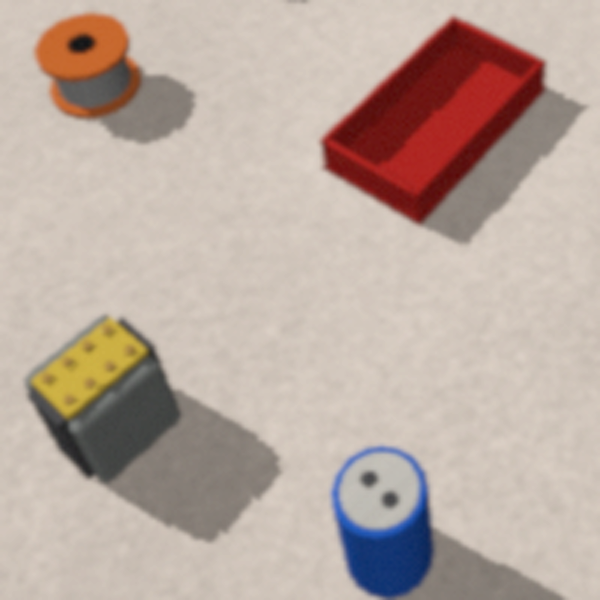

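In the top crop, the strip's corners are (58,47), (155,64), (140,125) and (48,105), and the can's disc is centred at (108,415). The box rim's corners are (505,92), (770,124), (753,271) and (490,242). The same points in the side crop are strip (29,380), (108,316), (152,350), (68,419), disc (380,491), and rim (323,142), (455,18), (545,66), (420,195).

Create h.py:
```python
import numpy as np,cv2
from scipy.spatial.transform import Rotation as R
from plant import robot
def cam(n):
    m=robot.camera_model(n); K=m["camera_matrix"]; r=R.from_euler("xyz",m["rotation"],degrees=True).as_matrix()
    return K@np.c_[r.T,-r.T@m["position"]]
def tri(a,b):
    h=cv2.triangulatePoints(cam("top"),cam("side"),np.array(a,float).T,np.array(b,float).T); return (h[:3]/h[3]).T
def proj(n,p):
    q=cam(n)@np.r_[p,1]; return q[:2]/q[2]
def at_z(n,uv,z):
    P=cam(n); A=P[:,[0,1]]; c=P[:,2]*z+P[:,3]; x=np.linalg.solve(np.c_[A,c],[*uv,1]); return x[:2]/x[2]
def tool(d):  # world vector -> tool axes now
    return R.from_euler("xyz",robot.observe()["eef_rot"],degrees=True).inv().apply(d)
```

Run:
```python
from h import *
np.set_printoptions(precision=4,suppress=True)
T=lambda p:(np.array(p)+.5)/4-.5+[120,140]
S=lambda p:(np.array(p)+.5)/3-.5+[105,180]
for k,a,b in [("strip",[(58,47),(155,64),(140,125),(48,105)],[(29,380),(108,316),(152,350),(68,419)]),
 ("blue",[(108,415)],[(380,491)]),("box",[(505,92),(770,124),(753,271),(490,242)],[(323,142),(455,18),(545,66),(420,195)])]:
    X=tri(T(a),S(b)); print(k,X,X.mean(0),sep="\n")
    if len(X)==4:
        d=X[0]-X[1]+X[3]-X[2]; e=X[0]-X[3]+X[1]-X[2]; print("yaw",np.degrees(np.arctan2(-d[0],d[1])),np.degrees(np.arctan2(e[1],e[0])),np.hypot(*d[:2])/2,np.hypot(*e[:2])/2)
print("black",at_z("top",(446,246),.075))
```

```text
strip
[[0.6364 0.2932 0.0636]
 [0.6296 0.2452 0.0607]
 [0.5975 0.2506 0.0621]
 [0.6076 0.2982 0.0593]]
[0.6178 0.2718 0.0614]
yaw -10.088463666489849 -9.640894070114934 0.048527458961613375 0.03086166709744022
blue
[[0.4529 0.2586 0.0727]]
[0.4529 0.2586 0.0727]
box
[[ 0.6242  0.0713  0.0254]
 [ 0.6106 -0.0666  0.0255]
 [ 0.5346 -0.0589  0.0232]
 [ 0.5466  0.0773  0.0275]]
[0.579  0.0058 0.0254]
yaw -5.349941603780984 -5.084135263836279 0.13762839804207094 0.07712749155172745
black [ 0.4611 -0.3288]
```

Run:
```python
from h import *
s=robot.observe(); print(tool(np.array([.618,.272,.16])-s["ee_pos"]).round(4), s["eef_rot"][2]-80.1)
```

```text
[ 0.675  -0.5876  0.0717] -55.3607918943342
```

The manual's scale: shifts go in shares of 0.75 m and turns go in shares of 2 pi rad. Converting my numbers, 0.475 m is 0.6333, 0.42 m is 0.56, -55.4 degrees is -0.1539.

Call:
run_rows --offsets '[{"x":0.0267, "y":-0.024}, {"x":0.08, "y":-0.072, "rz":-0.0139}, {"x":0.14, "y":-0.124, "rz":-0.0333}, {"x":0.2, "y":-0.176, "rz":-0.0556}, {"x":0.26, "y":-0.228, "rz":-0.0778}, {"x":0.32, "y":-0.28, "rz":-0.1}, {"x":0.38, "y":-0.332, "rz":-0.1222}, {"x":0.44, "y":-0.384, "rz":-0.1389}, {"x":0.5, "y":-0.436, "rz":-0.15}, {"x":0.56, "y":-0.488, "rz":-0.1539}, {"x":0.6067, "y":-0.528, "rz":-0.1539}, {"x":0.6333, "y":-0.552, "rz":-0.1539}]' --jaw 0.085 --squeeze 40

```text
time_s: 1.6
ee_pos: [0.5097, 0.0322, 0.231]
eef_rot: [-180.0, -0.0, 80.3]
wrist_force: [0.0, -0.7, 0.7]
grip_width: 0.0851
grasp_force: 0.0
```

Run:
```python
from h import *
s=robot.observe(); print(tool(np.array([.618,.272,.13])-s["ee_pos"]).round(4), s["eef_rot"])
```

```text
[0.2546 0.0663 0.1011] [-1.79976193e+02 -2.20226499e-02  8.02615300e+01]
```

To row units: 0.2546 m is 0.3395, 0.23 m is 0.3067.

Call:
run_rows --offsets '[{"x":0.0267, "y":0.0067}, {"x":0.08, "y":0.02, "z":0.0133}, {"x":0.14, "y":0.036, "z":0.04}, {"x":0.2, "y":0.052, "z":0.0667}, {"x":0.26, "y":0.0667, "z":0.0933}, {"x":0.3067, "y":0.08, "z":0.12}, {"x":0.3395, "y":0.0884, "z":0.1347}, {"x":0.3395, "y":0.0884, "z":0.1347}, {"x":0.3395, "y":0.0884, "z":0.1347}]'

```text
time_s: 2.72
ee_pos: [0.6179, 0.2685, 0.1307]
eef_rot: [-180.0, 0.0, 80.1]
wrist_force: [-0.3, -0.1, 0.7]
grip_width: 0.085
grasp_force: 0.0
```

Run:
```python
from h import *
s=robot.observe(); print(tool(np.array([.618,.272,.036])-s["ee_pos"]).round(4), s["eef_rot"])
im=robot.grab_frame("side")[230:370,60:240]; im2=robot.grab_frame("top")[110:250,90:270]
o=np.vstack([cv2.resize(i,None,fx=3,fy=2.1,interpolation=2) for i in()]) if 0 else np.hstack([cv2.resize(i,(400,311),interpolation=cv2.INTER_CUBIC) for i in(im,im2)])
cv2.imwrite("pics/a.png",cv2.convertScaleAbs(o[:,:,::-1],alpha=1.5))
```

```text
[ 0.0035 -0.0004  0.0947] [-1.79985217e+02  3.26370373e-02  8.01324271e+01]
```

View pics/a.png

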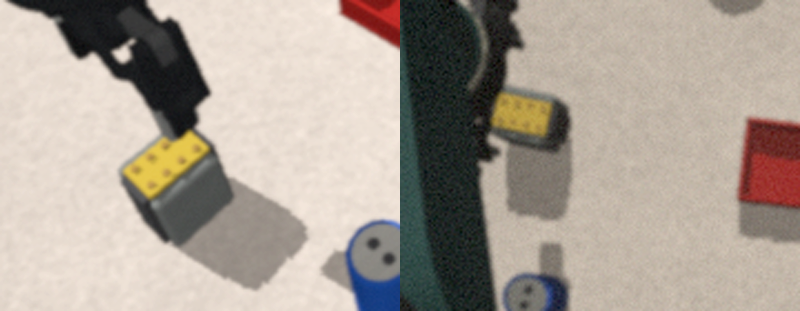

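The gripper is above the transformer at about crop pixel (185,130) on the left, and nothing is in the way. Descending now.

To row units: 0.0947 m is 0.1263, 0.085 m is 0.1133.

Call:
run_rows --offsets '[{"x":0.004, "z":0.0133}, {"x":0.004, "z":0.04}, {"x":0.004, "z":0.0667}, {"x":0.004, "z":0.0933}, {"x":0.004, "z":0.1133}, {"x":0.004, "z":0.1263}, {"x":0.004, "z":0.1263}, {"x":0.004, "z":0.1263}]'

```text
time_s: 3.82
ee_pos: [0.6192, 0.2726, 0.0362]
eef_rot: [179.9, -0.0, 80.1]
wrist_force: [0.2, 0.7, -0.1]
grip_width: 0.0849
grasp_force: 0.0
```

Call:
run_rows --offsets '[{}, {}, {}, {}, {}, {}, {}, {}]' --jaw 0.02 --squeeze 80

```text
time_s: 4.82
ee_pos: [0.6188, 0.2726, 0.0365]
eef_rot: [180.0, -0.0, 80.1]
wrist_force: [-2.0, 0.3, 6.4]
grip_width: 0.0468
grasp_force: 85.1
```

To row units: -0.07 m is -0.0933, -0.06 m is -0.08.

Call:
run_rows --offsets '[{"z":-0.0107}, {"z":-0.0333}, {"z":-0.06}, {"z":-0.08}, {"z":-0.0933}, {"z":-0.0933}]'

```text
time_s: 5.58
ee_pos: [0.6194, 0.2726, 0.1069]
eef_rot: [179.9, -0.1, 80.1]
wrist_force: [-0.0, 0.3, -5.8]
grip_width: 0.0467
grasp_force: 83.4
```

Run:
```python
from h import *
s=robot.observe(); print(tool(np.array([.5814,.0324,.106])-s["ee_pos"]).round(4), s["eef_rot"])
```

```text
[-0.2431  0.0037  0.0006] [ 1.79894457e+02 -6.43569020e-02  8.01371827e+01]
```

To row units: -0.2431 m is -0.3241, -0.238 m is -0.3173, -4.7 degrees is -0.0131.

Call:
run_rows --offsets '[{"x":-0.0133}, {"x":-0.0467, "rz":-0.0028}, {"x":-0.0867, "y":0.0013, "rz":-0.0056}, {"x":-0.1333, "y":0.0027, "rz":-0.0083}, {"x":-0.18, "y":0.0027, "rz":-0.0111}, {"x":-0.2267, "y":0.004, "rz":-0.0131}, {"x":-0.2667, "y":0.004, "rz":-0.0131}, {"x":-0.3, "y":0.0049, "rz":-0.0131}, {"x":-0.3173, "y":0.0049, "rz":-0.0131}, {"x":-0.3241, "y":0.0049, "rz":-0.0131}, {"x":-0.3241, "y":0.0049, "rz":-0.0131}, {"x":-0.3241, "y":0.0049, "rz":-0.0131}]'

```text
time_s: 7.08
ee_pos: [0.5808, 0.033, 0.1056]
eef_rot: [180.0, -0.0, 84.9]
wrist_force: [-0.3, 0.2, -6.7]
grip_width: 0.0466
grasp_force: 83.5
```

Run:
```python
from h import *
s=robot.observe(); print(tool(np.array([.5814,.0324,.0412])-s["ee_pos"]).round(4), s["eef_rot"])
im=robot.grab_frame("side")[140:280,180:320]; im2=robot.grab_frame("top")[110:250,210:350]
o=np.hstack([cv2.resize(i,(400,400),interpolation=cv2.INTER_CUBIC) for i in(im,im2)])
cv2.imwrite("pics/b.png",cv2.convertScaleAbs(o[:,:,::-1],alpha=1.5))
```

```text
[-0.0006  0.0006  0.0644] [ 1.79996999e+02 -2.44930005e-02  8.48805336e+01]
```

View pics/b.png

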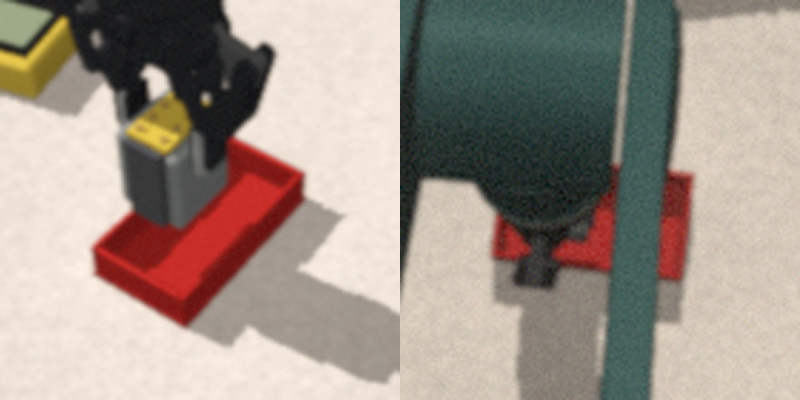

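The transformer hangs upright between the fingers over the box's +y half. Its near bottom corner is at left-crop pixel (178,228).

Run:
```python
from h import *
print(at_z("side",(180+178*.35,140+228*.35),.0695),"expect .5601 .0635")
```

```text
[0.56008034 0.05918179] expect .5601 .0635
```

Call:
run_rows --offsets '[{"z":0.0133}, {"z":0.0333}, {"z":0.0533}, {"z":0.0667}, {"z":0.0747}, {"z":0.0787}, {"z":0.0787}, {"z":0.0787}]'

```text
time_s: 8.18
ee_pos: [0.5811, 0.0322, 0.0471]
eef_rot: [179.9, -0.0, 84.8]
wrist_force: [0.1, 0.3, -7.0]
grip_width: 0.0467
grasp_force: 83.5
```

To row units: 0.006 m is 0.008, 0.005 m is 0.0067.

Call:
run_rows --offsets '[{"x":0.0027, "z":0.0013}, {"x":0.004, "z":0.0033}, {"x":0.004, "z":0.0053}, {"x":0.004, "z":0.0067}, {"x":0.004, "z":0.0073}, {"x":0.004, "z":0.008}, {"x":0.004, "z":0.008}]'

```text
time_s: 9.05
ee_pos: [0.5809, 0.0352, 0.0415]
eef_rot: [180.0, -0.0, 84.8]
wrist_force: [-3.2, 1.4, 5.1]
grip_width: 0.0467
grasp_force: 85.0
```

Call:
run_rows --offsets '[{}, {}, {}, {}, {}, {}]' --jaw 0.085

```text
time_s: 9.8
ee_pos: [0.5809, 0.0352, 0.0406]
eef_rot: [-180.0, -0.0, 84.8]
wrist_force: [-0.1, 0.4, 0.5]
grip_width: 0.0852
grasp_force: 0.0
```

Call:
run_rows --offsets '[{"z":-0.0067}, {"z":-0.0267}, {"z":-0.0533}, {"z":-0.0867}, {"z":-0.12}, {"z":-0.1333}, {"z":-0.1333}]'

```text
time_s: 10.68
ee_pos: [0.5815, 0.0352, 0.1416]
eef_rot: [179.9, -0.0, 84.8]
wrist_force: [-1.4, -0.2, -1.3]
grip_width: 0.0849
grasp_force: 0.0
```

Run:
```python
from h import *
s=robot.observe(); print(tool(np.array([.453,.2588,.141])-s["ee_pos"]).round(4), s["eef_rot"])
```

```text
[ 0.2112 -0.1481  0.0004] [ 1.79887961e+02 -1.09502996e-02  8.48413737e+01]
```

To row units: 0.2112 m is 0.2816, 0.208 m is 0.2773.

Call:
run_rows --offsets '[{"x":0.0133, "y":-0.0093}, {"x":0.0467, "y":-0.0333}, {"x":0.0933, "y":-0.0653}, {"x":0.14, "y":-0.0987}, {"x":0.1867, "y":-0.1307}, {"x":0.2267, "y":-0.1587}, {"x":0.26, "y":-0.1827}, {"x":0.2773, "y":-0.1947}, {"x":0.2816, "y":-0.1975}, {"x":0.2816, "y":-0.1975}, {"x":0.2816, "y":-0.1975}]'

```text
time_s: 12.05
ee_pos: [0.453, 0.2581, 0.1406]
eef_rot: [180.0, 0.0, 84.8]
wrist_force: [-0.3, -0.2, 0.1]
grip_width: 0.0852
grasp_force: 0.0
```

Run:
```python
from h import *
s=robot.observe(); print(tool(np.array([.453,.2588,.044])-s["ee_pos"]).round(4), s["eef_rot"])
im=robot.grab_frame("side")[180:390,120:320]; im2=robot.grab_frame("top")[140:280,210:350]
o=np.hstack([cv2.resize(i,(400,400),interpolation=cv2.INTER_CUBIC) for i in(im,im2)])
cv2.imwrite("pics/c.png",cv2.convertScaleAbs(o[:,:,::-1],alpha=1.5))
```

```text
[ 0.0007 -0.0001  0.0966] [1.79992220e+02 7.52560744e-03 8.47844919e+01]
```

View pics/c.png

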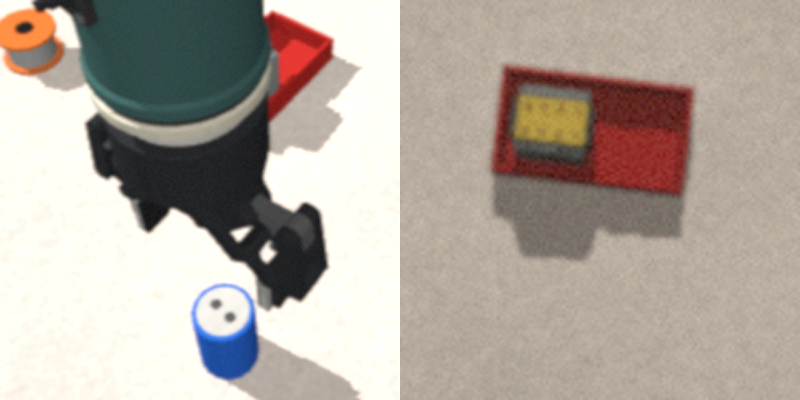

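In the top crop the transformer stands inside the box's left half, spanning columns 512-593, with the right half free. The open gripper is over the blue can, whose disc is at left-crop (223,312).

Run:
```python
from h import *
B=np.array([.579,.0058]); 
for u,z in((586,.071),(593,.071),(593,.005),(512,.071)):
    p=at_z("top",(210+u*.35,140+125*.35),z); print(u,z,p,(p-B)@[.0906,.9959])
```

```text
586 0.071 [ 0.58335744 -0.26854675] -0.27282714310903733
593 0.071 [ 0.58346696 -0.27342906] -0.27767951532400603
593 0.005 [ 0.59174016 -0.29088407] -0.2943134061137542
512 0.071 [ 0.58220011 -0.21695719] -0.2215539557920365
```

Call:
run_rows --offsets '[{"x":0.0009, "z":0.0133}, {"x":0.0009, "z":0.04}, {"x":0.0009, "z":0.0667}, {"x":0.0009, "z":0.0933}, {"x":0.0009, "z":0.1173}, {"x":0.0009, "z":0.1288}, {"x":0.0009, "z":0.1288}, {"x":0.0009, "z":0.1288}]'

```text
time_s: 13.15
ee_pos: [0.4529, 0.2597, 0.0445]
eef_rot: [180.0, -0.0, 84.8]
wrist_force: [-0.4, 0.5, 0.5]
grip_width: 0.0847
grasp_force: 0.0
```

Call:
run_rows --offsets '[{}, {}, {}, {}, {}, {}, {}, {}]' --jaw 0.02 --squeeze 50

```text
time_s: 14.15
ee_pos: [0.4529, 0.2597, 0.0447]
eef_rot: [180.0, -0.0, 84.8]
wrist_force: [-0.8, -0.0, 5.9]
grip_width: 0.0426
grasp_force: 50.4
```

To row units: -0.11 m is -0.1467, -0.095 m is -0.1267.

Call:
run_rows --offsets '[{"z":-0.0107}, {"z":-0.0333}, {"z":-0.06}, {"z":-0.0933}, {"z":-0.1267}, {"z":-0.1467}, {"z":-0.1467}]'

```text
time_s: 15.02
ee_pos: [0.4532, 0.2598, 0.155]
eef_rot: [179.9, -0.1, 84.8]
wrist_force: [-0.3, 1.1, -1.5]
grip_width: 0.0429
grasp_force: 51.0
```

Run:
```python
from h import *
s=robot.observe(); print(tool(np.array([.5758,-.029,.1545])-s["ee_pos"]).round(4), s["eef_rot"])
B=np.array([.579,.0058]); 
for u,z in((186,.071),(193,.071),(193,.005),(112,.071)):
    p=at_z("top",(210+u*.35,140+125*.35),z); print(u,z,p,(p-B)@[.0906,.9959])
```

```text
[-0.2766  0.1481  0.0005] [ 1.79887656e+02 -6.38646799e-02  8.48419237e+01]
186 0.071 [0.57711305 0.00980646] 0.003819071490117967
193 0.071 [0.57722208 0.004946  ] -0.0010115783062836416
193 0.005 [0.58509671 0.00525776] 1.2349394198306741e-05
112 0.071 [0.5759609  0.06116512] 0.054862778199423125
```

To row units: -0.2766 m is -0.3688, -0.27 m is -0.36.

Call:
run_rows --offsets '[{"x":-0.0133, "y":0.0067}, {"x":-0.0467, "y":0.0253}, {"x":-0.0933, "y":0.0493}, {"x":-0.1467, "y":0.0787}, {"x":-0.2, "y":0.1067}, {"x":-0.2533, "y":0.136}, {"x":-0.3, "y":0.16}, {"x":-0.34, "y":0.1827}, {"x":-0.36, "y":0.1933}, {"x":-0.3688, "y":0.1975}, {"x":-0.3688, "y":0.1975}, {"x":-0.3688, "y":0.1975}]'

```text
time_s: 16.52
ee_pos: [0.5745, -0.0282, 0.1539]
eef_rot: [-180.0, -0.0, 84.9]
wrist_force: [0.9, 0.0, -1.7]
grip_width: 0.0429
grasp_force: 51.0
```

Run:
```python
from h import *
s=robot.observe(); print(tool(np.array([.5758,-.029,.0497])-s["ee_pos"]).round(4), s["eef_rot"])
im=robot.grab_frame("side")[110:270,190:350]; im2=robot.grab_frame("top")[110:250,210:350]
o=np.hstack([cv2.resize(i,(400,400),interpolation=cv2.INTER_CUBIC) for i in(im,im2)])
cv2.imwrite("pics/d.png",cv2.convertScaleAbs(o[:,:,::-1],alpha=1.5))
```

```text
[-0.0008  0.0015  0.1042] [-1.79954050e+02 -2.91105846e-02  8.48951245e+01]
```

View pics/d.png

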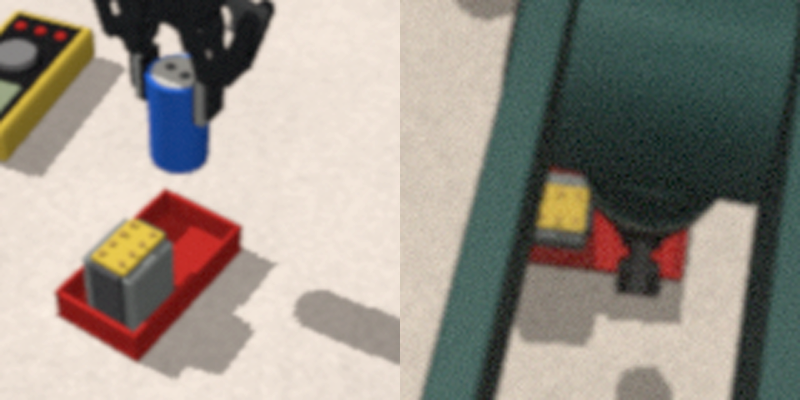

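The can hangs upright at left-crop (180,115), above the box's free half. The transformer stands in the near half at (130,270). Lowering now.

To row units: 0.098 m is 0.1307, 0.094 m is 0.1253.

Call:
run_rows --offsets '[{"y":0.0013, "z":0.0133}, {"y":0.0013, "z":0.04}, {"y":0.0013, "z":0.0667}, {"y":0.0013, "z":0.0933}, {"y":0.0013, "z":0.1133}, {"y":0.0013, "z":0.1253}, {"y":0.0013, "z":0.1307}, {"y":0.0013, "z":0.1307}, {"y":0.0013, "z":0.1307}]'

```text
time_s: 17.75
ee_pos: [0.5766, -0.0294, 0.0566]
eef_rot: [179.9, -0.0, 84.8]
wrist_force: [0.4, 0.3, -1.6]
grip_width: 0.0427
grasp_force: 51.0
```

Call:
run_rows --offsets '[{"z":0.0013}, {"z":0.0027}, {"z":0.0047}, {"z":0.0067}, {"z":0.008}, {"z":0.008}, {"z":0.008}]'

```text
time_s: 18.62
ee_pos: [0.5761, -0.0293, 0.05]
eef_rot: [-180.0, -0.0, 84.8]
wrist_force: [0.2, 1.0, -0.5]
grip_width: 0.0427
grasp_force: 51.1
```

Nearly touching; about 1 mm more.

To row units: 0.001 m is 0.0013, 0.0005 m is 0.0007.

Call:
run_rows --offsets '[{"z":0.0007}, {"z":0.0013}, {"z":0.0013}, {"z":0.0013}]'

```text
time_s: 19.12
ee_pos: [0.5762, -0.0294, 0.0497]
eef_rot: [180.0, -0.0, 84.8]
wrist_force: [-2.2, 0.7, 5.7]
grip_width: 0.0426
grasp_force: 51.9
```

Call:
run_rows --offsets '[{}, {}, {}, {}, {}, {}]' --jaw 0.085

```text
time_s: 19.88
ee_pos: [0.5761, -0.0293, 0.049]
eef_rot: [-180.0, -0.0, 84.8]
wrist_force: [-0.5, 0.2, 1.3]
grip_width: 0.0848
grasp_force: 0.0
```

Call:
run_rows --offsets '[{"z":-0.0067}, {"z":-0.0267}, {"z":-0.06}, {"z":-0.0933}, {"z":-0.1333}, {"z":-0.16}, {"x":-0.0267, "z":-0.1733}, {"x":-0.08, "z":-0.1733}, {"x":-0.1333, "z":-0.1733}, {"x":-0.1867, "z":-0.1733}, {"x":-0.2, "z":-0.1733}, {"x":-0.2, "z":-0.1733}]'

```text
time_s: 21.38
ee_pos: [0.5621, -0.1796, 0.1789]
eef_rot: [-180.0, -0.0, 84.7]
wrist_force: [-0.0, 1.6, 0.8]
grip_width: 0.0849
grasp_force: 0.0
```

Run:
```python
from h import *
im=robot.grab_frame("side")[110:270,190:350]; im2=robot.grab_frame("top")
im2=im2[110:250,210:350]
o=np.hstack([cv2.resize(i,(400,400),interpolation=cv2.INTER_CUBIC) for i in(im,im2)])
cv2.imwrite("pics/e.png",cv2.convertScaleAbs(o[:,:,::-1],alpha=1.5))
```

```text
(no output)
```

View pics/e.png

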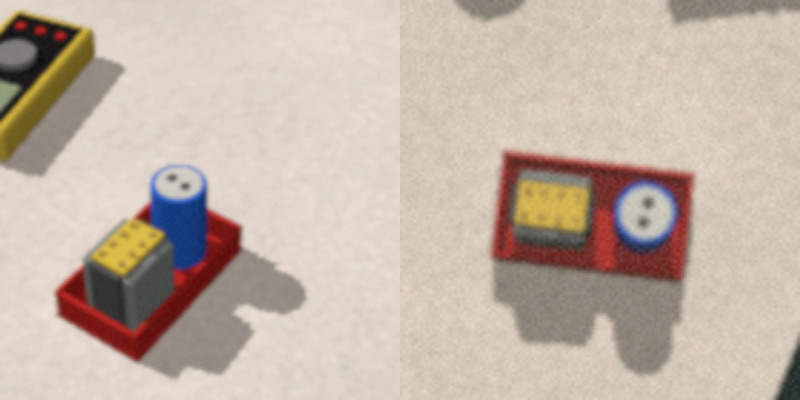

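Both items stand upright in the box. In the top crop the transformer is at (552,207) and the can at (646,214), with clear margins all round. The gripper is away, so I'm handing in.

```bash
python3 -c "
from plant import robot
print(robot.close_job())"
```

```text
the job is handed in; nothing more can be done
None
```

The transformer and the blue can were set down upright, side by side, in the red box, and the job was handed in after about 21 s of the 58 s allowed; the arm never went near the black can, though I took no final picture of it, and no verdict came back.

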